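# Set the thickness dial of a splint jig and lock it

### The job

With the fingertips, push the brass stud on the black dial round until the dial's white index mark lines up with the red line on the scale. Then push the yellow lock slide fully home towards the dial, leaving the dial on its line, and move clear. Push gently, and do not lift or shift the jig, the red line or the things lying around.

Things in the scene. Friction and masses are not known exactly. Their poses are not given: they have to be found in the camera images.
- jig: green thicknessing jig, 4 kg, loose on rubber feet. Origin on the table under the dial's axis, z up. Its base spans x -100..100, y -175..180 mm, top 30 mm above the table, with a 94 mm radius scale ring round the dial at x = y = 0, the yellow lock at the -y end, and at the +y end a blade throat (x -35..35, y 102..174, up to 85 mm high) holding a splint (x -140..160, y 126..150, up to 44 mm high).
- dial_axis (a point): centre of the dial's top face, on its vertical turning axis, 42 mm above the table. The black dial is a disc of 65 mm radius and 8 mm thickness, flat on top but for a 3 mm cap of 16 mm radius at its centre.
- dial (a joint): angle of the dial in rad, growing counter-clockwise seen from above; at 0 the index mark points along the jig's +x, the stud along -x. Stops at +-1.9. It starts clockwise of the red line by 0.6 to 2.6 rad, so it must be turned counter-clockwise. Stiff (0.06 N m, about 1.3 N at the stud), no spring, stays where it is left.
- index_mark (a point): outer end of the white index mark (28 x 4 mm, radial) on the dial, 66 mm from the axis, 42 mm above the table
- stud (a point): middle of the upright brass stud fixed on the dial, 14 mm diameter, 30 mm tall (42 to 72 mm above the table), 45 mm from the axis, opposite the index mark. Pushed sideways it carries the dial round.
- red_line (a point): inner end of the red target line, a radial bar 26 x 4 mm, 3 mm thick, lying on the scale ring 68 to 94 mm from the axis (top 37 mm above the table). This point is 66 mm from the axis, 42 mm above the table: it coincides with the index mark's point when they line up. The bar is a stiff rider, not to be moved. The dark lines are plain scale lines.
- lock (a joint): position of the yellow lock slide in m: 0 fully open (start), 0.025 fully home against its stop; it moves along the jig's +y, towards the dial, resists with about 2 N, has no spring and stays where it is left. Moving it does not turn the dial.
- lock_face (a point): middle of the lock's outer face (the one to push, looking along the jig's -y), 47 mm above the table. The lock is a yellow block 34 mm along x, 22 mm along y, 30 to 64 mm above the table. The green base reaches 26 mm beyond this face at the start. The lock runs over steel guide strips beside it (x +-20..28, y -170..-95 mm of the jig, tops 40 mm above the table).
- tin: bystander, to be left alone: grey metal tin, 98 mm diameter, 130 mm high; origin at its underside
- bark_pot: bystander, to be left alone: pale open cup, 84 mm wide, 100 mm high; origin at its underside
- knife: bystander, to be left alone: blue and yellow utility knife lying flat, about 155 mm long, 21 mm high; origin at its underside
- splint_a: bystander, to be left alone: light wooden splint lying flat, 300 x 26 x 9 mm, length along its x; origin at its underside
- splint_b: bystander, to be left alone: brown wooden splint lying flat, 340 x 22 x 11 mm, length along its x; origin at its underside
- fitting: bystander, to be left alone: small brass fitting standing on end, 22 mm diameter, 30 mm high; origin at its underside
- driver: bystander, to be left alone: screwdriver lying on the table; origin at its underside

How it is judged:
On the way, in this order (a step that is already met when the one before it is completed fails the run):
1. the dial stands still with its index mark on the red line (within 3 mm), the lock not yet pushed (horizontal distance between index_mark and red_line below 0.003 m and velocity of joint dial between -0.05 and 0.05 rad/s and value of joint lock below 0.008 m), for 0.3 s.
2. the lock slide is pushed home (value of joint lock above 0.022 m), for 0.2 s.
At the end, for the whole second after the job is handed in: The outer end of the index mark is within 3 mm of the inner end of the red line, the dial is at rest, and the lock slide is at least 22 mm along its 25 mm travel (horizontal distance between index_mark and red_line below 0.003 m and value of joint lock above 0.022 m and velocity of joint dial between -0.05 and 0.05 rad/s and linear speed of jig below 0.02 m/s); the robot touches nothing.
It fails at once if the jig is shoved more than 6 mm (distance of jig from where it was at the start of the episode above 0.006 m).
It fails at once if the jig is lifted (6 mm) or tipped (height (world z) of jig above 0.006 m or angle between jig's own z axis and vertical above 0.06 rad).
It fails at once if the red line is moved more than 6 mm (distance of red_line from where it was at the start of the episode above 0.006 m).
It fails at once if the fingers push or squeeze the jig's parts with more than 30 N (contact force between the fingers and jig above 30 N).
It fails at once if a bystander is moved more than 20 mm or lifted (distance of any of tin, bark_pot, knife, splint_a, splint_b, fitting, driver from where it was at the start of the episode above 0.02 m).
It also fails if it takes over 58 s, if anything falls off the work surface, if the arm or the gripper's body presses on something with over 40 N, if the wrist force passes 120 N, or if a joint passes its speed limit or range.

### The arm

A 6-joint arm with a two-finger parallel gripper is mounted at the origin on the work surface. World frame = base frame: x ahead of the robot, y to its left, z up, the work surface at z = 0. Lengths are in m, angles in rad, forces in N, time in s.
With the tool pointing down it reaches from about 0.375 to 0.925 m from the base axis. Payload 5.7 kg.
Tool frame: the origin (TCP) lies midway between the tips of the shut fingers; the grasp point (between the pads) lies 19 mm behind it (ctrl.tcp_to_grasp is the distance from the TCP to the grasp point, in m); z points along the fingers, y is the direction in which the jaws open and shut (so a half turn about z gives the same grasp; the last joint's range is limited). The gripper opens to 85 mm and grips with 20 to 120 N. Pads are 22 mm wide; open, the fingers measure 114 mm over their backs; the gripper's body (76 mm by 85 mm) begins 54 mm behind the grasp point. The pads swing forward as they close: fully open they stand 13 mm farther back than shut.
Start: joints at [-1.437, 0.359, 1.51, -0, 1.272, -0.115], TCP at [0.148, -0.581, 0.231] pointing down, gripper open.
Joint ranges: [-2.97, 2.97], [-1.01, 2.36], [0.21, 2.38], [-0.96, 4.11], [0.2, 2.71], [-2.98, 2.98]. Speed limits (rad/s): [2.39, 2.39, 3.14, 3.14, 3.14, 3.14].

### API

Orientations are given as a unit quaternion [x, y, z, w].
In Python, from rig import ctrl, capture, job gives the robot as it stands.
- The arm moves only by the tool play_rows, never from a script. Its argument "deltas" is a list that holds one entry, the list of rows, each a list of 7 numbers: the turn, a rotation vector about the world's x, y, z in rad, then the shift along the world's x, y, z in mm, then the closure in counts, from 0 (fully open) to 255 (shut). A call has exactly 5 rows; each row is the pose to reach, as a shift and turn from the pose commanded when the call began; what a row does not reach only later rows make up. A row lasts 1/12 s, in which the tool goes at most 41.7 mm and 7.16 degrees, less where a joint would pass 70% of its speed; a pose out of reach is approached as far as the arm can. A call with a gripper value outside its range is refused whole. The fingers move at their own pace and stop on an object; "squeeze" is the grip in N (left out, the last holds). Time passes only in rows, so rows that repeat a pose let the fingers close, or fill a call up. It gives the time, the measured TCP pose, the force and the opening at its end, in the units of the state.
- ctrl.sense(): the state, without advancing time (a new reading comes with each control period).
- capture(name): name is "side" or "top"; returns a dict with "img" (400x640x3 uint8, red, green, blue), "vertical_fov" (degrees; the focal length in pixels is half the picture's height over the tangent of half this angle, whatever the lens; pixels are square), "cx", "cy" (the principal point, pixels), "cam_to_world" (4x4, takes a point from camera to world coordinates). Camera axes: x right, y down, z forward; pixel columns grow to the right and rows downward; lengths in m; the calibration is good to about 2 mm. A picture is of the moment at which its call begins. There is no depth.
- job.job_done(): hands the job in, once; it reports no verdict.
The state is a dict: "clock": time; "joint_positions": joint angles; "dq": joint speeds; "joint_torque": joint torques, N m; "ee_pos": TCP position; "ee_rot": TCP orientation; "wrist_force": force on the tool from outside, world axes, zero at the start; "torque": the same for the moment, N m; "grip_width": finger opening in m.
Only numpy, scipy, OpenCV 4.12 (cv2) and the standard library are available. Lean on these libraries where they do the work, as an engineer would, in place of code of your own. Each camera call takes 0.05 s, during which the arm holds its last target.

## Working session

There is one attempt and no reset: what is moved stays moved. The work goes in short steps, Python scripts to look and compute and a tool call to move; the robot and the scene stay as the last step left them, time stands still between calls to the robot, and variables do not carry over. Pictures are saved under pics/ and viewed, and the job is handed in when it is done.

Besides the shell and the picture viewer there is one more tool, called as name(argument=value, ...) on one line, values as JSON. play_rows: Moves the arm, as the interface text tells. Its arguments: {"type":"object","properties":{"deltas":{"type":"array"},"squeeze":{"type":"number"}},"required":["deltas"]}

```bash
mkdir -p pics; ls; python3 - <<'E'
from rig import ctrl, capture, job
import cv2
for n in ("side","top"):
    c=capture(n); cv2.imwrite(f"pics/{n}0.png",c["img"][:,:,::-1]); print(n,c["vertical_fov"],c["cx"],c["cy"],c["cam_to_world"])
print(ctrl.sense())
E
```

```text
pics
side 47.643449182700664 317.1320740433177 206.00092631060977 [[-8.90420644e-01 -3.12878964e-01  3.30541723e-01  2.26749183e-01]
 [-4.55138394e-01  6.11557445e-01 -6.47183539e-01  8.33757337e-01]
 [ 3.44864177e-04 -7.26707813e-01 -6.86946603e-01  9.13410933e-01]
 [ 0.00000000e+00  0.00000000e+00  0.00000000e+00  1.00000000e+00]]
top 43.07391820522702 312.4687267998447 197.4437837808104 [[-0.01770113 -0.99114715  0.13158264  0.46414282]
 [-0.99984224  0.01735328 -0.00378986  0.02686368]
 [ 0.00147292 -0.13162897 -0.99129796  1.16952082]
 [ 0.          0.          0.          1.        ]]
{'clock': 0.1, 'joint_positions': array([-1.43710908e+00,  3.59462931e-01,  1.51133680e+00, -3.22049541e-06,
        1.27254505e+00, -1.15085137e-01]), 'dq': array([-0.00051832, -0.00099178, -0.00235752, -0.00043057, -0.00185112,
       -0.00035233]), 'joint_torque': array([-1.25874925e-03, -5.28653383e+01, -2.79349047e+01, -1.73858339e-04,
        5.09887803e-03,  7.20895343e-06]), 'ee_pos': array([ 0.14764329, -0.58089425,  0.23051504]), 'ee_rot': array([ 9.92273567e-01,  1.24066115e-01, -9.68687452e-06, -8.76011349e-04]), 'wrist_force': array([-0.15212887,  0.07231095, -0.83331925]), 'torque': array([-0.00646733,  0.07417096, -0.03127586]), 'grip_width': 0.08542393362145186}
```

View pics/side0.png

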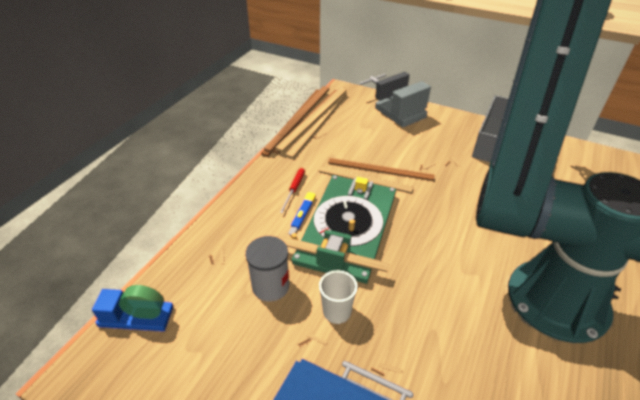

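View pics/top0.png

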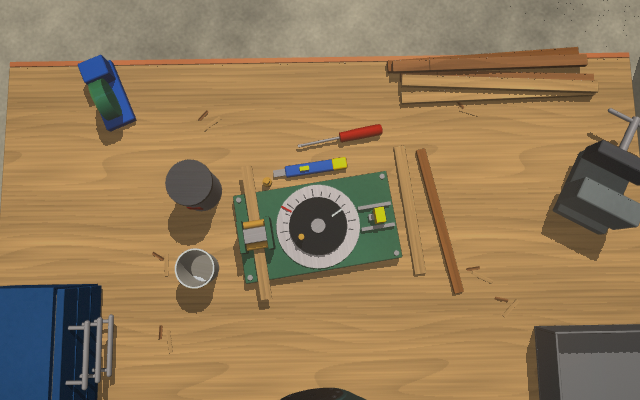

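The top view shows the dial at about (318,226), the stud at (301,237), the red line near (287,209), the index near (338,211) and the lock at (380,214). I'll zoom in and measure these.

```bash
cat > h.py <<'E'
import numpy as np, cv2
from rig import ctrl, capture, job
def ray(c,u,v):
    f=200/np.tan(np.radians(c["vertical_fov"]/2)); M=c["cam_to_world"]
    d=M[:3,:3]@np.array([(u-c["cx"])/f,(v-c["cy"])/f,1.]); return M[:3,3],d
def onz(c,u,v,z):
    o,d=ray(c,u,v); return o+d*(z-o[2])/d[2]
def proj(c,p):
    f=200/np.tan(np.radians(c["vertical_fov"]/2)); M=c["cam_to_world"]
    q=M[:3,:3].T@(np.asarray(p)-M[:3,3]); return q[:2]/q[2]*f+np.array([c["cx"],c["cy"]])
def crop(c,name,x0,y0,x1,y1,k):
    cv2.imwrite(name,cv2.resize(c["img"][y0:y1,x0:x1,::-1],None,fx=k,fy=k,interpolation=cv2.INTER_CUBIC))
E
python3 - <<'E'
from h import *
c=capture("top"); crop(c,"pics/z1.png",230,160,430,300,4)
im=c["img"].astype(int); hsv=cv2.cvtColor(c["img"],cv2.COLOR_RGB2HSV)
def comps(m,roi,minA):
    mm=np.zeros_like(m,np.uint8); x0,y0,x1,y1=roi; mm[y0:y1,x0:x1]=m[y0:y1,x0:x1]
    n,l,s,ce=cv2.connectedComponentsWithStats(mm)
    return [(s[i].tolist(),ce[i].round(2).tolist()) for i in range(1,n) if s[i][4]>=minA]
h,s,v=[hsv[:,:,i].astype(int) for i in range(3)]
roi=(270,180,365,275)
print("white",comps((s<50)&(v>130),roi,6))
print("black",comps((v<70),roi,20))
print("red",comps(((h<8)|(h>172))&(s>90)&(v>90),roi,3))
print("brass",comps((h>12)&(h<28)&(s>110)&(v>80),(280,190,355,265),3))
print("yel",comps((h>22)&(h<34)&(s>150)&(v>120),(360,195,400,235),3))
m=((s<60)&(v>130)).astype(np.uint8); mm=np.zeros_like(m); mm[180:275,270:365]=m[180:275,270:365]
ct=max(cv2.findContours(mm,cv2.RETR_EXTERNAL,cv2.CHAIN_APPROX_NONE)[0],key=len)
e=cv2.fitEllipse(cv2.convexHull(ct)); print(e, onz(c,*e[0],.034))
c2=capture("side"); crop(c2,"pics/z2.png",280,160,430,290,5)
E
```

```text
white [([276, 184, 84, 84, 2605], [318.77, 225.69]), ([358, 206, 7, 4, 21], [361.0, 207.29]), ([311, 219, 14, 14, 150], [317.65, 225.23]), ([362, 227, 3, 4, 12], [363.0, 228.5])]
black [([289, 197, 58, 58, 2351], [317.63, 225.79]), ([270, 219, 5, 38, 72], [271.65, 240.51])]
red [([281, 206, 11, 6, 23], [285.61, 208.43])]
brass [([298, 233, 7, 7, 34], [300.91, 236.21])]
yel [([374, 207, 12, 16, 147], [379.82, 214.2])]
((317.7684020996094, 225.77755737304688), (83.38589477539062, 83.63719940185547), 150.93829345703125) [0.55053935 0.01176832 0.034     ]
```

View pics/z1.png

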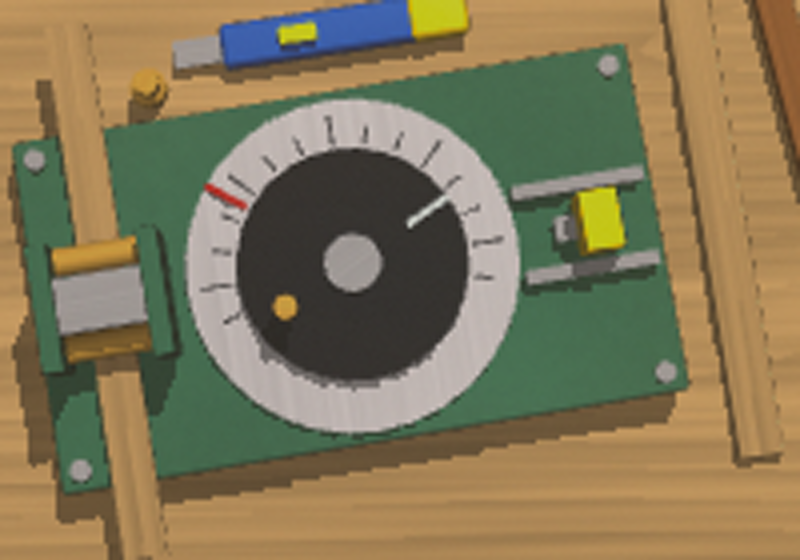

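View pics/z2.png

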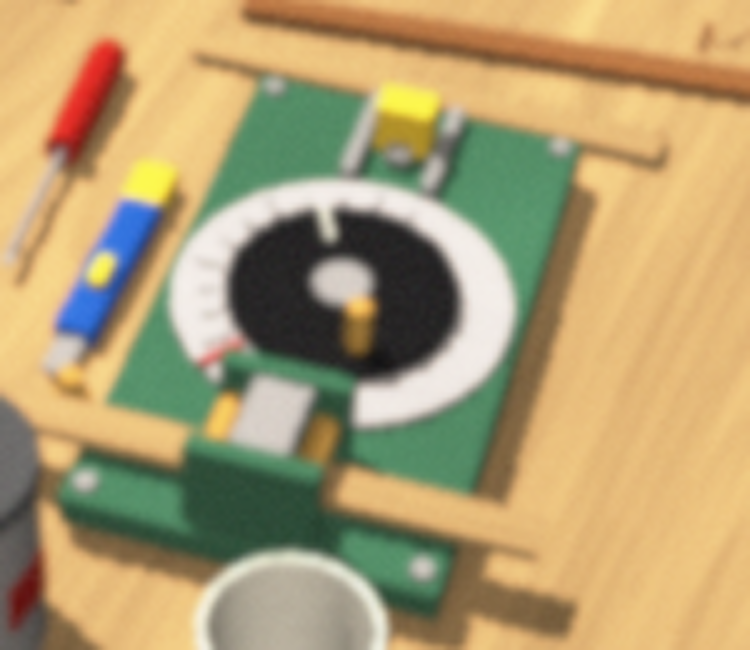

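The index (image about (337,211)) must go about 115° counter-clockwise to the red line. The stud therefore sweeps along the robot-side (bottom) half. Next, the world values.

```bash
cat > meas.py <<'E'
from h import *
def measure(c,verbose=True):
    hsv=cv2.cvtColor(c["img"],cv2.COLOR_RGB2HSV); h,s,v=[hsv[:,:,i].astype(int) for i in range(3)]
    C=np.array([.5495,.0118])
    U,V=np.meshgrid(np.arange(640),np.arange(400))
    def P(z):
        o,_=ray(c,0,0); f=200/np.tan(np.radians(c["vertical_fov"]/2))
        D=np.stack([(U-c["cx"])/f,(V-c["cy"])/f,np.ones(U.shape)],-1)@c["cam_to_world"][:3,:3].T
        return (o+D*((z-o[2])/D[...,2])[...,None])[...,:2]
    pd=P(.042)
    # centre: fit circle to ring outer at z=.034 and dark disc
    r=np.hypot(*(pd-C).transpose(2,0,1))
    m=(((v<75)&(r<.075))).astype(np.uint8)
    ct=max(cv2.findContours(m,cv2.RETR_EXTERNAL,cv2.CHAIN_APPROX_NONE)[0],key=cv2.contourArea)
    (cu,cv_),rad=cv2.minEnclosingCircle(ct); e=cv2.fitEllipse(cv2.convexHull(ct))
    cen=onz(c,*e[0],.042)[:2]
    capm=(s<60)&(v>90)&(r<.025); cap=P(.045)[capm].mean(0)
    rr=pd-cap; R=np.hypot(rr[...,0],rr[...,1])
    im=(s<70)&(v>120)&(R>.037)&(R<.062); ip=pd[im].mean(0)-cap if im.any() else np.array([np.nan]*2)
    pr=P(.037); q=pr-cap; RQ=np.hypot(q[...,0],q[...,1])
    rm=((h<8)|(h>172))&(s>80)&(v>80)&(RQ>.062)&(RQ<.1); rp=pr[rm].mean(0)-cap
    ps=P(.072); q=ps-cap; RS=np.hypot(q[...,0],q[...,1])
    sm=(h>10)&(h<30)&(s>110)&(v>110)&(RS<.062); sp=ps[sm].mean(0)-cap if sm.any() else np.array([np.nan]*2)
    a=lambda w:np.degrees(np.arctan2(w[1],w[0]))
    print("disc",cen.round(4),"cap",cap.round(4),"idx a %.1f r %.4f n%d"%(a(ip),np.hypot(*ip),im.sum()),"red a %.1f r %.4f n%d"%(a(rp),np.hypot(*rp),rm.sum()),"stud a %.1f r %.4f n%d"%(a(sp),np.hypot(*sp),sm.sum()), (sp+cap).round(4))
if __name__=="__main__":
    c=capture("top"); measure(c)
    hsv=cv2.cvtColor(c["img"],cv2.COLOR_RGB2HSV); h,s,v=[hsv[:,:,i].astype(int) for i in range(3)]
    m=((h>22)&(h<34)&(s>150)&(v>170)); m[:195]=0;m[235:]=0;m[:,:360]=0;m[:,400:]=0
    rect=cv2.minAreaRect(np.argwhere(m)[:,::-1].astype(np.float32)); print(rect,[onz(c,*p,.064)[:2].round(4).tolist() for p in cv2.boxPoints(rect)], onz(c,*rect[0],.064))
    # base bolts / guides from zoom: corners of green base at z=.03
    for u,v_ in [(13,143),(625,44),(688,385),(66,492)]: print(onz(c,230+u/4-.4,160+v_/4-.4,.03)[:2].round(4))
E
python3 meas.py
```

```text
disc [0.5499 0.0122] cap [0.551  0.0119] idx a -55.5 r 0.0496 n20 red a 61.0 r 0.0816 n24 stud a 124.3 r 0.0453 n30 [0.5254 0.0494]
((379.8783874511719, 214.27027893066406), (14.631509780883789, 9.206343650817871), 80.53767395019531) [[0.5856, -0.1123], [0.5886, -0.1324], [0.5567, -0.1365], [0.5537, -0.1165]] [ 0.57110937 -0.12440502  0.064     ]
[0.6234 0.2031]
[ 0.6743 -0.1462]
[ 0.4803 -0.1743]
[0.4274 0.1731]
```

Jig yaw is about 8.5°, the axis is at (0.5505, 0.012), the stud at 124.4°, the index at -55.5° and the red line at 61.0°, so the turn needed is about 116.6°. Radii come out at 45 and 81 mm, as they should. My plan is to shut the fingers and push the stud with the tool's -x face, turning the tool along with the dial. First I approach at height.

play_rows(deltas=[[[0,0,0.07,10,16,25,255],[0,0,0.14,30,48,50,255],[0,0,0.21,53,86,50,255],[0,0,0.28,76,123,50,255],[0,0,0.35,100,161,50,255]]])

```text
clock: 0.67
ee_pos: [0.2425, -0.4286, 0.2818]
ee_rot: [0.955, 0.296, 0.0, 0.001]
wrist_force: [1.1, 0.1, 0.0]
grip_width: 0.0252
```

play_rows(deltas=[[[0,0,0,20,32,0,255],[0,0,0,40,64,0,255],[0,0,0,60,97,0,255],[0,0,0,80,129,0,255],[0,0,0,100,161,0,255]]])

```text
clock: 1.08
ee_pos: [0.3424, -0.267, 0.2814]
ee_rot: [0.956, 0.295, 0.0, 0.0]
wrist_force: [0.7, 0.0, -0.6]
grip_width: -0.0002
```

play_rows(deltas=[[[0,0,0,20,32,0,255],[0,0,0,40,64,0,255],[0,0,0,60,97,0,255],[0,0,0,80,129,0,255],[0,0,0,100,161,0,255]]])

```text
clock: 1.5
ee_pos: [0.4424, -0.1059, 0.2814]
ee_rot: [0.956, 0.295, 0.0, 0.0]
wrist_force: [1.4, -1.7, -0.1]
grip_width: -0.0002
```

play_rows(deltas=[[[0,0,0,20,32,0,255],[0,0,0,40,64,0,255],[0,0,0,60,97,0,255],[0,0,0,85,129,0,255],[0,0,0,100,161,0,255]]])

```text
clock: 1.92
ee_pos: [0.5439, 0.0552, 0.2814]
ee_rot: [0.955, 0.295, 0.001, 0.0]
wrist_force: [1.0, -0.3, -0.1]
grip_width: 0.0
```

play_rows(deltas=[[[0,0,0,0,2,-40,255],[0,0,0,0,2,-80,255],[0,0,0,0,2,-120,255],[0,0,0,0,2,-150,255],[0,0,0,0,2,-170,255]]])

```text
clock: 2.33
ee_pos: [0.5396, 0.0555, 0.1079]
ee_rot: [0.955, 0.295, -0.002, -0.001]
wrist_force: [0.7, -0.0, 0.2]
grip_width: -0.0003
```

```bash
python3 - <<'E'
from h import *
c=capture("side"); crop(c,"pics/s2.png",270,140,430,280,5)
print(ctrl.sense()["ee_pos"],proj(c,ctrl.sense()["ee_pos"]))
E
```

```text
[0.53787865 0.05539653 0.1053908 ] [347.13826384 211.39652154]
```

View pics/s2.png

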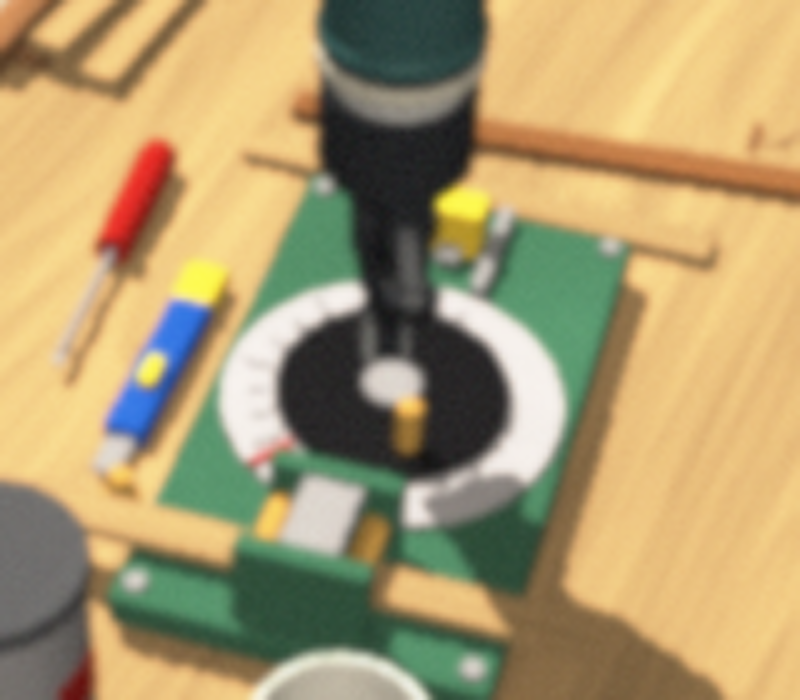

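The fingers hover above the dial cap, and the measured TCP agrees with the picture (projects to crop (385,357)). The reading is still moving, so I'll let it settle.

play_rows(deltas=[[[0,0,0,0,0,0,255],[0,0,0,0,0,0,255],[0,0,0,0,0,0,255],[0,0,0,0,0,0,255],[0,0,0,0,0,0,255]]])

```text
clock: 2.8
ee_pos: [0.5431, 0.0552, 0.1129]
ee_rot: [0.956, 0.295, 0.001, 0.0]
wrist_force: [0.2, -0.0, 0.8]
grip_width: -0.0001
```

play_rows(deltas=[[[0,0,0,3,5,0,255],[0,0,0,5,10,0,255],[0,0,0,5,10,-10,255],[0,0,0,5,10,-20,255],[0,0,0,5,10,-30,255]]])

```text
clock: 3.22
ee_pos: [0.5465, 0.0654, 0.0801]
ee_rot: [0.955, 0.295, -0.0, -0.0]
wrist_force: [-0.7, 0.6, -0.1]
grip_width: -0.0001
```

play_rows(deltas=[[[0,0,0,0,0,-10,255],[0,0,0,0,0,-19,255],[0,0,0,0,0,-26,255],[0,0,0,0,0,-30,255],[0,0,0,0,0,-30,255]]])

```text
clock: 3.63
ee_pos: [0.546, 0.0651, 0.05]
ee_rot: [0.956, 0.295, -0.001, -0.0]
wrist_force: [0.3, -0.5, -0.8]
grip_width: 0.0
```

```bash
python3 - <<'E'
from h import *
c=capture("side"); crop(c,"pics/s3.png",290,150,410,250,6)
print(ctrl.sense()["ee_pos"],ctrl.sense()["wrist_force"])
E
```

```text
[0.54649743 0.06517645 0.05064589] [0.74484765 0.57761663 0.46229848]
```

View pics/s3.png

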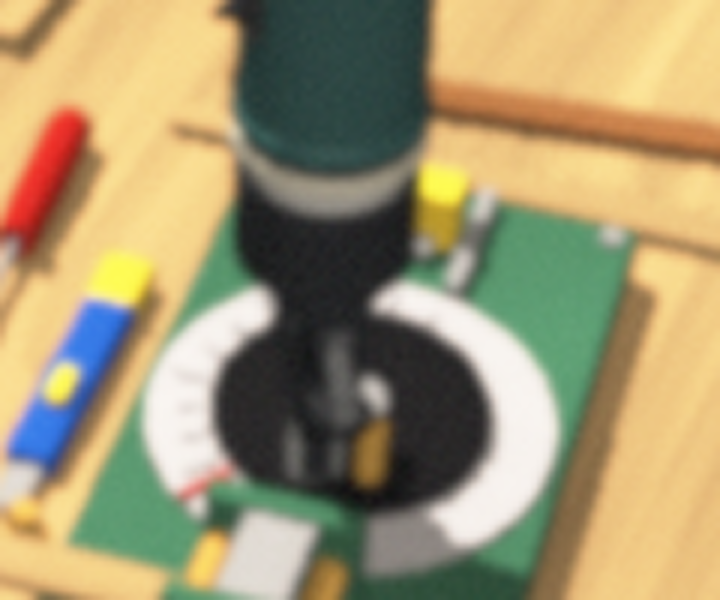

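Fingers are behind the stud with a gap and clear of the throat. Now I'll work out the arc waypoints.

```bash
cat > arc.py <<'E'
import numpy as np
C=np.array([550.5,12.0])
def wp(th,g=18,r=45):
    a=np.radians(th); return C+r*np.array([np.cos(a),np.sin(a)])-g*np.array([-np.sin(a),np.cos(a)])
if __name__=="__main__":
    p0=np.array([546.5,65.2]); y0=124.4
    for k in range(6):
        L=[]
        for i in range(1,6):
            if k==0: th=124.4+max(0,(i-2))*4; g=[23,18,18,18,18][i-1]
            else: th=136.4+20*(k-1)+4*i; g=18
            w=wp(th,g); L.append((round(np.radians(th-y0),3),*(w-p0).round(0)))
        print(th,L,w.round(1)); p0=w; y0=th
E
python3 arc.py; python3 -c "
from h import *
from scipy.spatial.transform import Rotation as R
print(np.degrees(np.arctan2(*R.from_quat(ctrl.sense()['ee_rot']).as_matrix()[[1,0],0])))"
```

```text
136.4 [(np.float64(0.0), np.float64(-2.0), np.float64(-3.0)), (np.float64(0.0), np.float64(-7.0), np.float64(-6.0)), (np.float64(0.07), np.float64(-10.0), np.float64(-7.0)), (np.float64(0.14), np.float64(-13.0), np.float64(-8.0)), (np.float64(0.209), np.float64(-16.0), np.float64(-9.0))] [530.3  56.1]
156.4 [(np.float64(0.07), np.float64(-3.0), np.float64(-2.0)), (np.float64(0.14), np.float64(-6.0), np.float64(-3.0)), (np.float64(0.209), np.float64(-9.0), np.float64(-5.0)), (np.float64(0.279), np.float64(-11.0), np.float64(-7.0)), (np.float64(0.349), np.float64(-14.0), np.float64(-10.0))] [516.5  46.5]
176.4 [(np.float64(0.07), np.float64(-2.0), np.float64(-2.0)), (np.float64(0.14), np.float64(-4.0), np.float64(-5.0)), (np.float64(0.209), np.float64(-6.0), np.float64(-8.0)), (np.float64(0.279), np.float64(-8.0), np.float64(-11.0)), (np.float64(0.349), np.float64(-10.0), np.float64(-14.0))] [506.7  32.8]
196.4 [(np.float64(0.07), np.float64(-1.0), np.float64(-3.0)), (np.float64(0.14), np.float64(-2.0), np.float64(-6.0)), (np.float64(0.209), np.float64(-3.0), np.float64(-10.0)), (np.float64(0.279), np.float64(-4.0), np.float64(-13.0)), (np.float64(0.349), np.float64(-4.0), np.float64(-16.0))] [502.2  16.6]
216.4 [(np.float64(0.07), np.float64(-0.0), np.float64(-3.0)), (np.float64(0.14), np.float64(-0.0), np.float64(-7.0)), (np.float64(0.209), np.float64(0.0), np.float64(-10.0)), (np.float64(0.279), np.float64(1.0), np.float64(-13.0)), (np.float64(0.349), np.float64(1.0), np.float64(-17.0))] [ 5.036e+02 -2.000e-01]
236.4 [(np.float64(0.07), np.float64(1.0), np.float64(-3.0)), (np.float64(0.14), np.float64(2.0), np.float64(-6.0)), (np.float64(0.209), np.float64(4.0), np.float64(-9.0)), (np.float64(0.279), np.float64(5.0), np.float64(-12.0)), (np.float64(0.349), np.float64(7.0), np.float64(-15.0))] [510.6 -15.5]
34.30123656084923
```

play_rows(deltas=[[[0,0,0,-2,-3,0,255],[0,0,0,-7,-6,0,255],[0,0,0.07,-10,-7,0,255],[0,0,0.14,-13,-8,0,255],[0,0,0.21,-16,-9,0,255]]])

```text
clock: 4.1
ee_pos: [0.5313, 0.056, 0.0519]
ee_rot: [0.919, 0.395, 0.001, 0.0]
wrist_force: [1.7, 0.4, -1.0]
grip_width: -0.0002
```

```bash
python3 - <<'E'
from h import *
c=capture("side"); crop(c,"pics/s4.png",290,150,410,250,6)
print(ctrl.sense()["ee_pos"],ctrl.sense()["wrist_force"])
E
```

```text
[0.53055103 0.05582635 0.05187657] [ 0.17099579  0.22388909 -0.39946257]
```

View pics/s4.png

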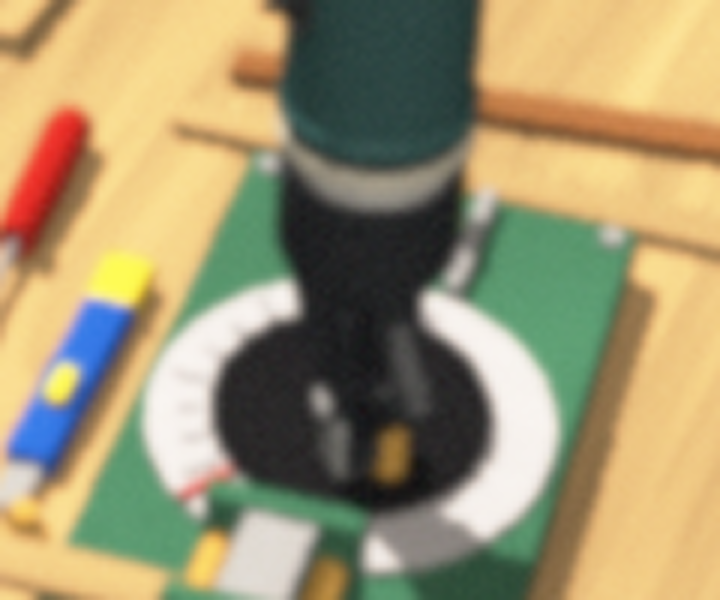

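The stud has moved with the fingers and the force is small, so I continue along the arc.

play_rows(deltas=[[[0,0,0.07,-3,-2,0,255],[0,0,0.14,-6,-3,0,255],[0,0,0.21,-9,-5,0,255],[0,0,0.28,-11,-7,0,255],[0,0,0.35,-14,-10,0,255]]])

```text
clock: 4.57
ee_pos: [0.5172, 0.0463, 0.0519]
ee_rot: [0.836, 0.548, 0.001, 0.0]
wrist_force: [1.3, 1.6, 0.9]
grip_width: 0.0002
```

play_rows(deltas=[[[0,0,0.07,-2,-2,0,255],[0,0,0.14,-4,-5,0,255],[0,0,0.21,-6,-8,0,255],[0,0,0.28,-8,-11,0,255],[0,0,0.35,-10,-14,0,255]]])

```text
clock: 4.98
ee_pos: [0.5073, 0.0321, 0.0519]
ee_rot: [0.728, 0.685, 0.001, 0.0]
wrist_force: [2.2, 2.2, 0.7]
grip_width: -0.0
```

play_rows(deltas=[[[0,0,0.07,-1,-3,0,255],[0,0,0.14,-2,-6,0,255],[0,0,0.21,-3,-10,0,255],[0,0,0.28,-4,-13,0,255],[0,0,0.35,-4,-16,0,255]]])

```text
clock: 5.4
ee_pos: [0.5028, 0.0161, 0.0518]
ee_rot: [0.598, 0.802, 0.0, 0.0]
wrist_force: [-1.0, 1.4, 1.8]
grip_width: 0.0
```

```bash
python3 - <<'E'
from h import *
c=capture("side"); crop(c,"pics/s5.png",290,150,410,250,6)
print(ctrl.sense()["ee_pos"],ctrl.sense()["wrist_force"])
c=capture("top"); crop(c,"pics/t5.png",250,170,390,280,5)
E
```

```text
[0.50279751 0.01568377 0.05179668] [0.04099644 0.41997081 1.0445456 ]
```

View pics/s5.png

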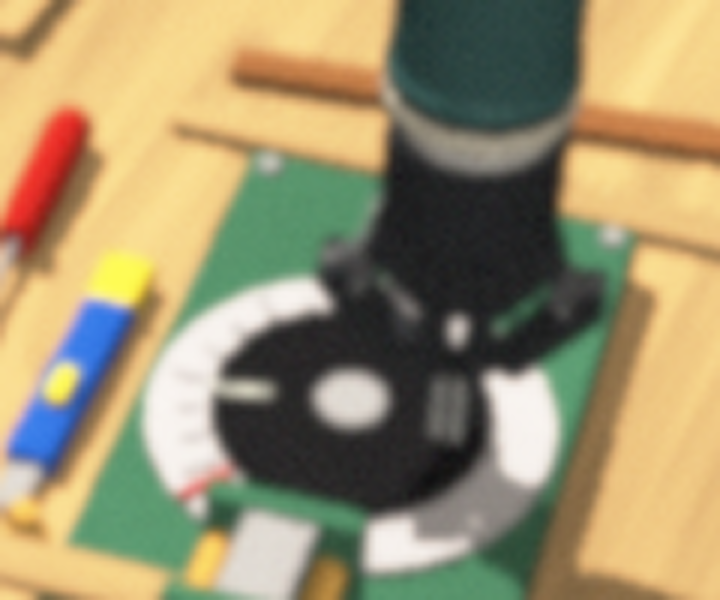

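View pics/t5.png

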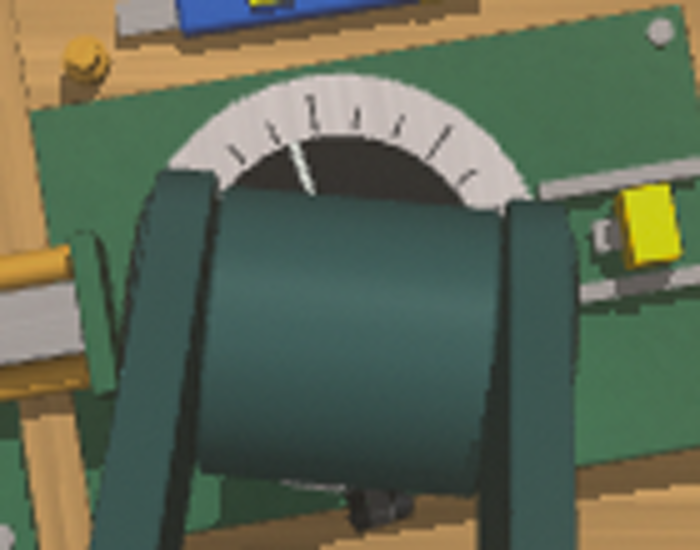

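In the side view the index is visible beside the fingers, at crop (222–272, 388), so I can measure it without moving away.

```bash
cat > ms.py <<'E'
from h import *
def grid(c,z):
    U,V=np.meshgrid(np.arange(640),np.arange(400)); o,_=ray(c,0,0); f=200/np.tan(np.radians(c["vertical_fov"]/2))
    D=np.stack([(U-c["cx"])/f,(V-c["cy"])/f,np.ones(U.shape)],-1)@c["cam_to_world"][:3,:3].T
    return (o+D*((z-o[2])/D[...,2])[...,None])[...,:2]
def ms(c,lo,hi):
    hsv=cv2.cvtColor(c["img"],cv2.COLOR_RGB2HSV); h,s,v=[hsv[:,:,i].astype(int) for i in range(3)]
    n0=np.array([.5505,.012]); p=grid(c,.045); r=np.hypot(*(p-n0).transpose(2,0,1))
    cm=(v>110)&(s<70)&(r<.022); cap=p[cm].mean(0)
    red0=grid(c,.037)
    for nm,cen in (("nominal",n0),("cap",cap)):
        a_=lambda p:np.degrees(np.arctan2(p[...,1]-cen[1],p[...,0]-cen[0])); rr_=lambda p:np.hypot(p[...,0]-cen[0],p[...,1]-cen[1])
        q=grid(c,.042); m=(rr_(q)>.04)&(rr_(q)<.060)&(a_(q)>lo)&(a_(q)<hi); w=m*np.clip(v-90,0,None)
        ip=(q*w[...,None]).sum((0,1))/w.sum()
        m=(rr_(red0)>.064)&(rr_(red0)<.098)&((h<10)|(h>170))&(s>70)&(v>70)
        rp=red0[m].mean(0)
        print(nm,cen.round(4),"idx %.1f r%.4f n%d"%(a_(ip),rr_(ip),(w>0).sum()),"red %.1f r%.4f n%d"%(a_(rp),rr_(rp),m.sum()))
if __name__=="__main__":
    import sys
    ms(capture("side"),float(sys.argv[1]),float(sys.argv[2]))
E
python3 ms.py -10 60
```

```text
nominal [0.5505 0.012 ] idx 17.2 r0.0507 n28 red 60.6 r0.0811 n16
cap [0.5516 0.0129] idx 16.7 r0.0500 n30 red 61.0 r0.0798 n16
```

play_rows(deltas=[[[0,0,0.07,0,-3,0,255],[0,0,0.14,0,-7,0,255],[0,0,0.21,0,-10,0,255],[0,0,0.28,1,-13,0,255],[0,0,0.35,1,-17,0,255]]])

```text
clock: 5.97
ee_pos: [0.5037, -0.0005, 0.0514]
ee_rot: [0.45, 0.893, 0.0, -0.0]
wrist_force: [-0.2, 2.2, -0.0]
grip_width: 0.0
```

play_rows(deltas=[[[0,0,0.07,1,-3,0,255],[0,0,0.14,2,-6,0,255],[0,0,0.21,4,-9,0,255],[0,0,0.27,5,-11,0,255],[0,0,0.31,6,-13,0,255]]])

```text
clock: 6.38
ee_pos: [0.5092, -0.0136, 0.0513]
ee_rot: [0.306, 0.952, -0.0, -0.001]
wrist_force: [0.0, 1.6, 0.4]
grip_width: -0.0
```

```bash
python3 ms.py 30 75; python3 - <<'E'
from h import *
c=capture("side"); crop(c,"pics/s6.png",290,150,410,250,6)
print(ctrl.sense()["ee_pos"],ctrl.sense()["wrist_force"])
E
```

```text
nominal [0.5505 0.012 ] idx 52.1 r0.0496 n30 red 60.6 r0.0811 n16
cap [0.5515 0.0127] idx 52.6 r0.0497 n31 red 61.0 r0.0800 n16
[ 0.50960392 -0.01387158  0.05134025] [-1.20675145  0.57441522 -1.05403477]
```

View pics/s6.png

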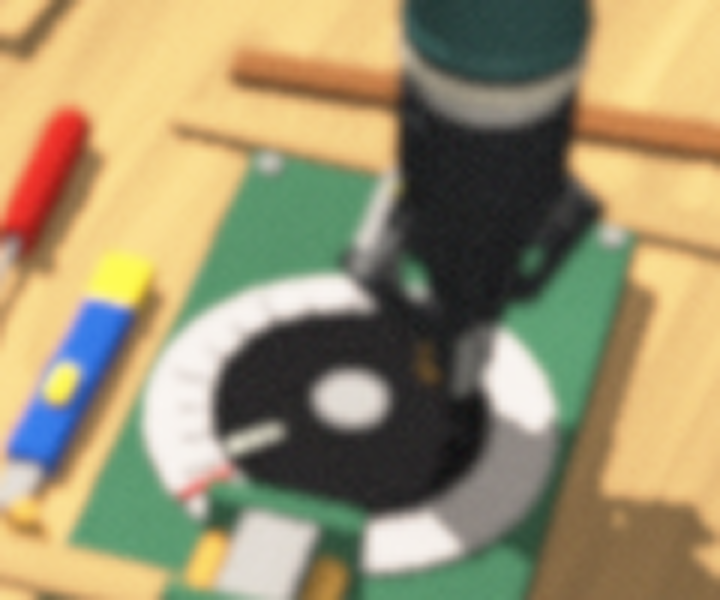

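Index at 52.3°, red at 60.8°, so 8.5° remain. I push 6° more, then look.

play_rows(deltas=[[[0,0,0.03,0.8,-1.2,0,255],[0,0,0.06,1.6,-2.4,0,255],[0,0,0.085,2.3,-3.4,0,255],[0,0,0.105,2.8,-4.2,0,255],[0,0,0.105,2.8,-4.2,0,255]]])

```text
clock: 6.9
ee_pos: [0.5124, -0.0179, 0.0513]
ee_rot: [0.257, 0.967, -0.0, -0.0]
wrist_force: [-1.0, 0.3, -0.2]
grip_width: -0.0001
```

```bash
python3 ms.py 40 80;python3 ms.py 40 80
```

```text
nominal [0.5505 0.012 ] idx 58.4 r0.0507 n30 red 60.6 r0.0811 n16
cap [0.5515 0.0125] idx 59.1 r0.0502 n30 red 61.1 r0.0802 n16
nominal [0.5505 0.012 ] idx 58.4 r0.0507 n29 red 60.6 r0.0811 n16
cap [0.5513 0.0127] idx 58.7 r0.0502 n29 red 60.9 r0.0802 n16
```

play_rows(deltas=[[[0,0,0.01,0.3,-0.4,0,255],[0,0,0.02,0.6,-0.8,0,255],[0,0,0.035,1.0,-1.4,0,255],[0,0,0.035,1.0,-1.4,0,255],[0,0,0.035,1.0,-1.4,0,255]]])

```text
clock: 7.42
ee_pos: [0.5138, -0.0195, 0.0513]
ee_rot: [0.239, 0.971, -0.0, 0.0]
wrist_force: [-1.7, 0.8, 0.5]
grip_width: -0.0001
```

```bash
python3 ms.py 40 80;python3 ms.py 40 80
```

```text
nominal [0.5505 0.012 ] idx 61.2 r0.0510 n29 red 60.6 r0.0811 n16
cap [0.5514 0.0128] idx 61.6 r0.0499 n28 red 60.9 r0.0800 n16
nominal [0.5505 0.012 ] idx 61.2 r0.0510 n28 red 60.6 r0.0811 n16
cap [0.5515 0.0127] idx 61.8 r0.0499 n27 red 61.0 r0.0800 n16
```

Index at 61.2–61.8° against red at 60.6–61.0°, which is under 1 mm. I back off and lift, then check from above.

play_rows(deltas=[[[0,0,0,-4,2,0,255],[0,0,0,-9,5,0,255],[0,0,0,-13,7,5,255],[0,0,0,-13,7,25,255],[0,0,0,-13,7,50,255]]])

```text
clock: 7.93
ee_pos: [0.4981, -0.0117, 0.1005]
ee_rot: [0.239, 0.971, -0.0, -0.002]
wrist_force: [0.6, 0.1, -0.1]
grip_width: 0.0
```

play_rows(deltas=[[[0,0,-0.12,5,-15,20,255],[0,0,-0.24,20,-50,40,255],[0,0,-0.36,37,-88,50,255],[0,0,-0.48,53,-125,50,255],[0,0,-0.6,68,-160,50,255]]])

```text
clock: 8.35
ee_pos: [0.5698, -0.1742, 0.1532]
ee_rot: [0.518, 0.856, 0.0, 0.002]
wrist_force: [0.1, -0.1, 0.5]
grip_width: -0.0001
```

```bash
python3 meas.py; python3 ms.py 40 80; python3 - <<'E'
from h import *
c=capture("top"); crop(c,"pics/t7.png",250,170,410,280,5)
s=ctrl.sense();print(s["ee_pos"],s["ee_rot"],s["clock"])
E
```

```text
disc [0.5502 0.0122] cap [0.5514 0.012 ] idx a 63.1 r 0.0490 n23 red a 61.3 r 0.0813 n24 stud a -117.9 r 0.0452 n32 [ 0.5302 -0.0279]
((379.9160461425781, 214.28797912597656), (15.026378631591797, 9.391487121582031), 79.69515228271484) [[0.5857, -0.1119], [0.5891, -0.1323], [0.5565, -0.137], [0.5531, -0.1167]] [ 0.57106898 -0.12448617  0.064     ]
[0.6234 0.2031]
[ 0.6743 -0.1462]
[ 0.4803 -0.1743]
[0.4274 0.1731]
nominal [0.5505 0.012 ] idx 61.2 r0.0511 n28 red 60.6 r0.0811 n16
cap [0.5515 0.013 ] idx 61.6 r0.0497 n27 red 60.9 r0.0798 n16
[ 0.56973607 -0.17496681  0.1517461 ] [ 5.16665731e-01  8.56186554e-01 -5.45343966e-05  1.05129878e-03] 8.5
```

View pics/t7.png

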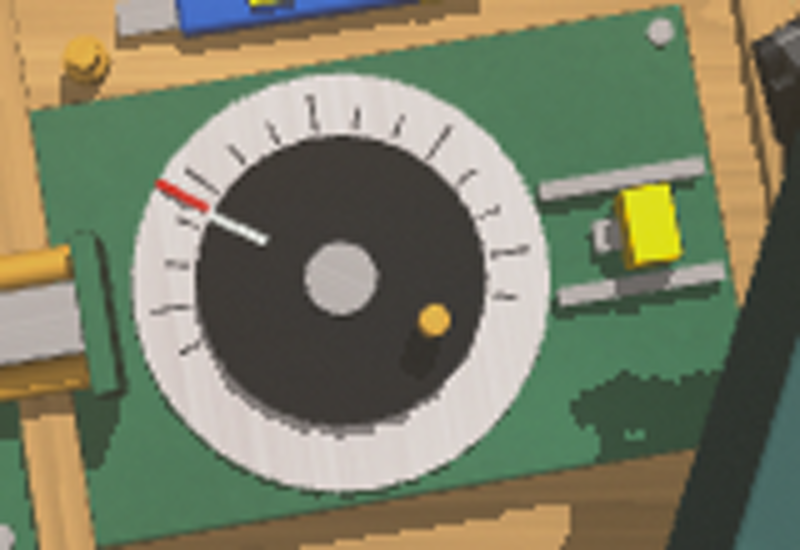

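Red and white look nearly collinear from above: red at crop (160,185)–(208,211), white at (213,215)–(267,241). The estimates disagree, 0.6° from the side and about 1.5° from the top, so I'll do a sub-pixel check.

```bash
cat > fine.py <<'E'
from h import *
from ms import grid
def fine(name):
    c=capture(name); im=c["img"].astype(float)
    C=np.array([.5505,.012]) 
    pr,pi=grid(c,.037),grid(c,.042)
    d=np.array([np.cos(np.radians(61.3)),np.sin(np.radians(61.3))]); n=np.array([-d[1],d[0]])
    # profile centroid across red bar and index per radial band, weights by contrast
    red=np.clip(im[:,:,0]-(im[:,:,1]+im[:,:,2])/2-10,0,None)
    white=np.clip(im.min(2)-75,0,None)
    for nm,w,p,lo,hi in (("red",red,pr,.071,.091),("idx",white,pi,.040,.061)):
        q=p-C; a=q@d; b=q@n; m=(a>lo)&(a<hi)&(abs(b)<.008); ww=w*m
        A=(ww*a).sum()/ww.sum(); B=(ww*b).sum()/ww.sum()
        S=(ww*(a-A)*(b-B)).sum()/(ww*(a-A)**2).sum()
        print(name,nm,"a %.4f b %.2fmm slope %.1fdeg  b@66 by slope %.2f, radial %.2f"%(A,B*1e3,np.degrees(S),(B+S*(.066-A))*1e3,B/A*66))
fine("top"); fine("side")
E
python3 fine.py
```

```text
top red a 0.0811 b -0.95mm slope 0.4deg  b@66 by slope -1.05, radial -0.78
top idx a 0.0508 b 0.87mm slope 2.8deg  b@66 by slope 1.61, radial 1.13
side red a 0.0818 b -1.55mm slope 5.4deg  b@66 by slope -3.03, radial -1.25
side idx a 0.0510 b -0.09mm slope 3.6deg  b@66 by slope 0.85, radial -0.12
```

Both views say the index is slightly past the line, 1–2.5 mm at the tip. That is inside the limit but with a thin margin, so I'll nudge it back about 1 mm from the other side of the stud.

play_rows(deltas=[[[0,0,0.12,-3,30,0,255],[0,0,0.24,-7,65,0,255],[0,0,0.36,-10,100,0,255],[0,0,0.48,-13,125,0,255],[0,0,0.6,-15,134,0,255]]])

```text
clock: 9.02
ee_pos: [0.5508, -0.0331, 0.151]
ee_rot: [0.234, 0.972, 0.001, -0.002]
wrist_force: [-0.6, -0.3, 0.5]
grip_width: 0.0
```

play_rows(deltas=[[[0,0,0,0,0,0,255],[0,0,0,0,0,0,255],[0,0,0,0,0,-15,255],[0,0,0,0,0,-35,255],[0,0,0,0,0,-50,255]]])

```text
clock: 9.43
ee_pos: [0.5536, -0.039, 0.1006]
ee_rot: [0.241, 0.971, -0.0, 0.0]
wrist_force: [-0.1, 0.6, -0.4]
grip_width: 0.0001
```

play_rows(deltas=[[[0,0,0,0,0,-10,255],[0,0,0,0,0,0,255],[0,0,0,0,0,0,255],[0,0,0,0,0,0,255],[0,0,0,0,0,0,255]]])

```text
clock: 9.85
ee_pos: [0.5548, -0.0388, 0.1026]
ee_rot: [0.239, 0.971, 0.0, 0.001]
wrist_force: [0.4, -0.7, -0.0]
grip_width: 0.0003
```

```bash
python3 - <<'E'
from h import *
c=capture("side"); crop(c,"pics/s8.png",290,150,410,250,6)
s=ctrl.sense();print(s["ee_pos"],s["ee_rot"],s["clock"])
E
```

```text
[ 0.55454194 -0.03865565  0.10241405] [ 2.39295998e-01  9.70946059e-01 -8.18560545e-06  1.08411489e-03] 9.9
```

View pics/s8.png

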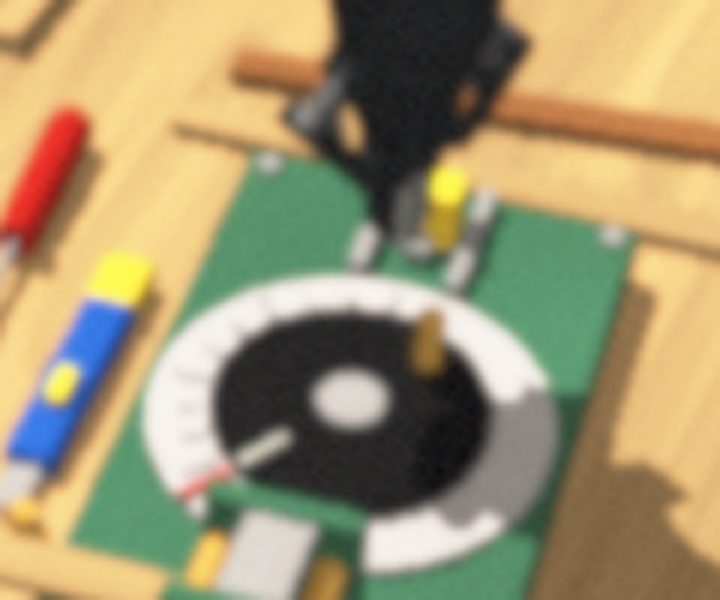

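play_rows(deltas=[[[0,0,0,0,-2,-12,255],[0,0,0,0,-2,-26,255],[0,0,0,0,-2,-40,255],[0,0,0,0,-2,-48,255],[0,0,0,0,-2,-51,255]]])

```text
clock: 10.32
ee_pos: [0.553, -0.0403, 0.0494]
ee_rot: [0.239, 0.971, -0.0, -0.001]
wrist_force: [-0.1, -0.4, 0.1]
grip_width: -0.0001
```

play_rows(deltas=[[[0,0,0,-2,1,0,255],[0,0,0,-4,2,0,255],[0,0,0,-6,3,0,255],[0,0,0,-7,3.6,0,255],[0,0,0,-8,4.2,0,255]]])

```text
clock: 10.73
ee_pos: [0.5458, -0.0361, 0.0508]
ee_rot: [0.239, 0.971, -0.0, 0.0]
wrist_force: [-0.4, -0.3, -0.6]
grip_width: 0.0001
```

```bash
python3 fine.py|grep side; python3 - <<'E'
from h import *
c=capture("side"); crop(c,"pics/s9.png",290,150,410,250,6)
s=ctrl.sense();print(s["ee_pos"],s["wrist_force"],s["clock"])
E
```

```text
side red a 0.0818 b -1.47mm slope 5.7deg  b@66 by slope -3.04, radial -1.19
side idx a 0.0510 b -0.17mm slope 3.1deg  b@66 by slope 0.65, radial -0.23
[ 0.5458603  -0.03615746  0.05060884] [ 0.70243204  0.7630675  -0.03550418] 10.8833
```

View pics/s9.png

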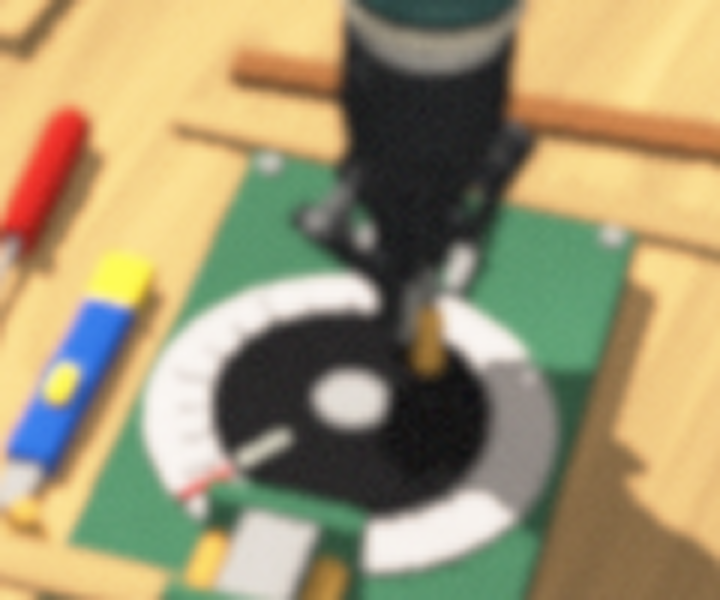

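The fingers are just touching the stud. I nudge about 1 mm.

play_rows(deltas=[[[0,0,0,-0.3,0.2,0,255],[0,0,0,-0.6,0.4,0,255],[0,0,0,-0.9,0.5,0,255],[0,0,0,-0.9,0.5,0,255],[0,0,0,-0.9,0.5,0,255]]])

```text
clock: 11.3
ee_pos: [0.5452, -0.0359, 0.0504]
ee_rot: [0.239, 0.971, -0.0, 0.0]
wrist_force: [1.1, -0.7, 1.3]
grip_width: -0.0001
```

```bash
python3 fine.py|grep side; python3 ms.py 40 80
```

```text
side red a 0.0818 b -1.48mm slope 6.0deg  b@66 by slope -3.14, radial -1.20
side idx a 0.0510 b -0.98mm slope 0.1deg  b@66 by slope -0.96, radial -1.27
nominal [0.5505 0.012 ] idx 60.2 r0.0507 n30 red 60.6 r0.0811 n16
cap [0.5517 0.0128] idx 61.0 r0.0497 n30 red 61.1 r0.0799 n16
```

The side view now reads aligned. I back away, lift and check from above.

play_rows(deltas=[[[0,0,0,3,-2,0,255],[0,0,0,8,-4,0,255],[0,0,0,11,-6,10,255],[0,0,0,11,-6,40,255],[0,0,0,11,-6,70,255]]])

```text
clock: 11.87
ee_pos: [0.5546, -0.0415, 0.1195]
ee_rot: [0.239, 0.971, -0.0, -0.002]
wrist_force: [0.9, 0.3, 0.2]
grip_width: 0.0
```

play_rows(deltas=[[[0,0,-0.12,0,-15,20,255],[0,0,-0.24,6,-50,30,255],[0,0,-0.36,12,-85,30,255],[0,0,-0.48,20,-115,30,255],[0,0,-0.6,22,-130,30,255]]])

```text
clock: 12.28
ee_pos: [0.5795, -0.1755, 0.1509]
ee_rot: [0.518, 0.855, -0.0, 0.001]
wrist_force: [0.9, 0.5, -0.6]
grip_width: 0.0
```

play_rows(deltas=[[[0,0,-0.1,0,0,0,255],[0,0,-0.2,0,0,0,255],[0,0,-0.33,0,0,0,255],[0,0,-0.33,0,0,0,255],[0,0,-0.33,0,0,0,255]]])

```text
clock: 12.7
ee_pos: [0.5777, -0.1717, 0.15]
ee_rot: [0.648, 0.762, -0.0, -0.0]
wrist_force: [-0.4, 0.4, 0.4]
grip_width: -0.0002
```

```bash
python3 fine.py; python3 meas.py|head -2; python3 - <<'E'
from h import *
c=capture("top"); crop(c,"pics/t9.png",250,170,410,280,5)
s=ctrl.sense();print(s["ee_pos"],s["ee_rot"],s["clock"])
E
```

```text
top red a 0.0811 b -0.95mm slope 0.3deg  b@66 by slope -1.04, radial -0.77
top idx a 0.0509 b 0.05mm slope 0.8deg  b@66 by slope 0.27, radial 0.07
side red a 0.0818 b -1.54mm slope 5.5deg  b@66 by slope -3.04, radial -1.24
side idx a 0.0510 b -0.99mm slope 0.0deg  b@66 by slope -0.98, radial -1.28
disc [0.5502 0.0122] cap [0.5513 0.0121] idx a 62.2 r 0.0492 n20 red a 61.2 r 0.0813 n24 stud a -118.3 r 0.0452 n34 [ 0.5298 -0.0277]
((379.9160461425781, 214.28797912597656), (15.026378631591797, 9.391487121582031), 79.69515228271484) [[0.5857, -0.1119], [0.5891, -0.1323], [0.5565, -0.137], [0.5531, -0.1167]] [ 0.57106898 -0.12448617  0.064     ]
[ 0.57778971 -0.17153252  0.15020167] [ 6.48219544e-01  7.61453478e-01 -6.75316126e-05 -1.37137661e-04] 12.9
```

View pics/t9.png

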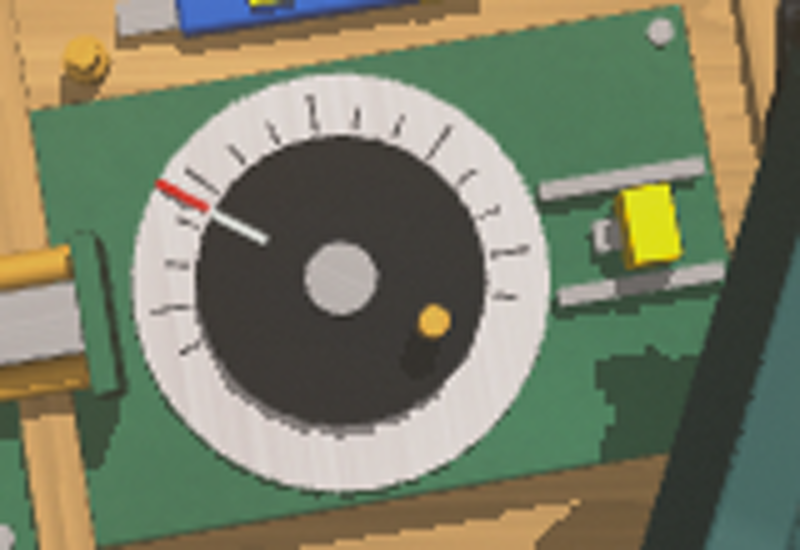

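The index is within 0–0.9 mm in both views and the jig has not moved. Now I descend behind the lock.

play_rows(deltas=[[[0,0,0,0,0,-15,255],[0,0,0,0,0,-32,255],[0,0,0,0,0,-48,255],[0,0,0,0,0,-60,255],[0,0,0,0,0,-70,255]]])

```text
clock: 13.32
ee_pos: [0.5774, -0.1714, 0.0791]
ee_rot: [0.649, 0.761, -0.0, -0.001]
wrist_force: [0.0, -0.6, -0.7]
grip_width: -0.0002
```

play_rows(deltas=[[[0,0,0,0,0,-8,255],[0,0,0,0,0,-16,255],[0,0,0,0,0,-23,255],[0,0,0,0,0,-28,255],[0,0,0,0,0,-31,255]]])

```text
clock: 13.73
ee_pos: [0.5777, -0.1716, 0.0487]
ee_rot: [0.649, 0.761, -0.0, -0.0]
wrist_force: [0.6, -0.9, 0.6]
grip_width: 0.0
```

```bash
python3 - <<'E'
from h import *
c=capture("side"); crop(c,"pics/s10.png",300,130,420,230,6)
c=capture("top"); crop(c,"pics/t10.png",290,150,450,270,5)
s=ctrl.sense();print(s["ee_pos"],s["wrist_force"],s["clock"])
E
```

```text
[ 0.57759756 -0.17159953  0.04887457] [ 0.77783541 -0.92284163 -0.19351925] 13.8333
```

View pics/s10.png

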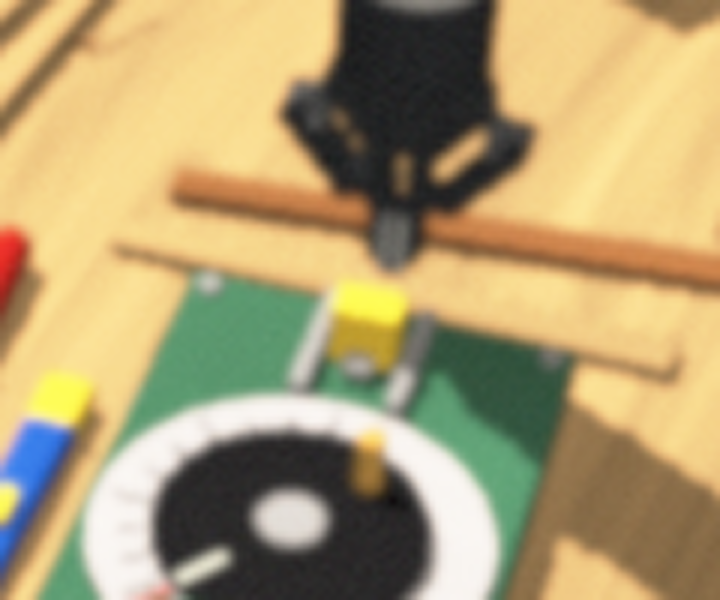

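View pics/t10.png

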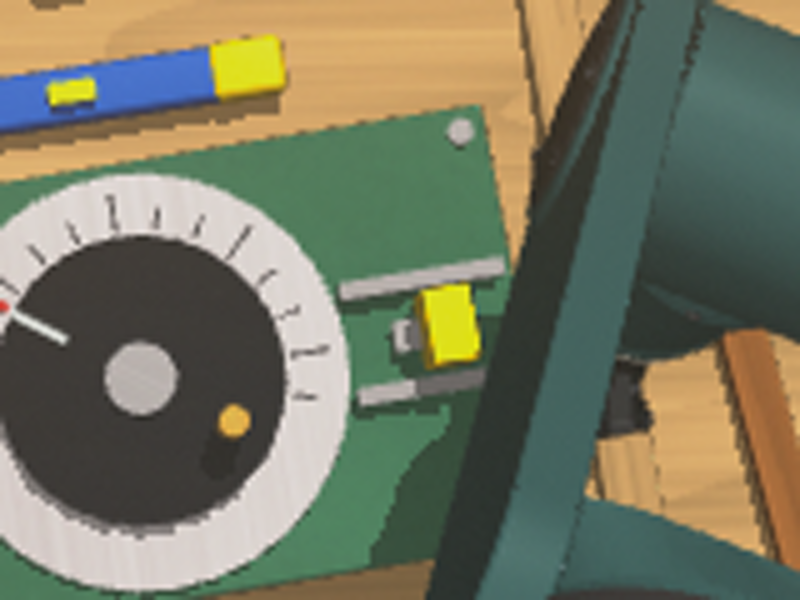

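play_rows(deltas=[[[0,0,0,-1,6,0,255],[0,0,0,-2,13,0,255],[0,0,0,-3,20,0,255],[0,0,0,-3.7,25,0,255],[0,0,0,-4.4,30,0,255]]])

```text
clock: 14.25
ee_pos: [0.5733, -0.1411, 0.0496]
ee_rot: [0.649, 0.761, -0.0, 0.0]
wrist_force: [0.0, -2.4, 0.4]
grip_width: -0.0
```

play_rows(deltas=[[[0,0,0,-0.4,3,0,255],[0,0,0,-0.9,6,0,255],[0,0,0,-1.3,9,0,255],[0,0,0,-1.8,12,0,255],[0,0,0,-2.1,14,0,255]]])

```text
clock: 14.67
ee_pos: [0.5714, -0.1275, 0.0494]
ee_rot: [0.649, 0.761, 0.0, 0.0]
wrist_force: [-0.7, -2.6, 1.1]
grip_width: -0.0003
```

```bash
cat > lk.py <<'E'
from h import *
c=capture("top"); 
hsv=cv2.cvtColor(c["img"],cv2.COLOR_RGB2HSV); h,s,v=[hsv[:,:,i].astype(int) for i in range(3)]
m=((h>22)&(h<34)&(s>150)&(v>170)); m[:195]=0;m[235:]=0;m[:,:350]=0;m[:,400:]=0
p=np.argwhere(m)[:,::-1].astype(np.float32); print(len(p))
P=np.array([onz(c,*q,.064)[:2] for q in p]); d=np.array([-.148,.989]); y=(P-[.5505,.012])@d*1e3
print("lock y: mean %.1f max %.1f min %.1f"%(y.mean(),np.percentile(y,97),np.percentile(y,3)))
s=ctrl.sense();print(s["ee_pos"],s["wrist_force"],s["clock"])
import sys
crop(c,f"pics/t{sys.argv[1]}.png",290,150,450,270,5)
c=capture("side"); crop(c,f"pics/s{sys.argv[1]}.png",300,130,420,230,6)
E
python3 lk.py 11
```

```text
0Traceback (most recent call last):
  File "lk.py", line 6, in <module>
    P=np.array([onz(c,*q,.064)[:2] for q in p]); d=np.array([-.148,.989]); y=(P-[.5505,.012])@d*1e3
                                                                              ~^~~~~~~~~~~~~
ValueError: operands could not be broadcast together with shapes (0,) (2,)
```

The lock is hidden from above now. The force of about 2.5 N along -y shows it is sliding. I continue in small steps until the force rises.

play_rows(deltas=[[[0,0,0,-0.2,1,0,255],[0,0,0,-0.3,2,0,255],[0,0,0,-0.5,3,0,255],[0,0,0,-0.6,4,0,255],[0,0,0,-0.6,4,0,255]]])

```text
clock: 15.13
ee_pos: [0.5708, -0.1236, 0.0493]
ee_rot: [0.649, 0.761, 0.0, 0.0]
wrist_force: [0.5, -1.3, 0.2]
grip_width: 0.0002
```

play_rows(deltas=[[[0,0,0,-0.1,0.5,0,255],[0,0,0,-0.1,1,0,255],[0,0,0,-0.2,1.3,0,255],[0,0,0,-0.2,1.5,0,255],[0,0,0,-0.2,1.5,0,255]]])

```text
clock: 15.55
ee_pos: [0.5706, -0.1222, 0.0493]
ee_rot: [0.649, 0.761, 0.0, 0.0]
wrist_force: [-0.0, -1.4, 2.1]
grip_width: -0.0002
```

```bash
python3 - <<'E'
from h import *
c=capture("side"); crop(c,"pics/s11.png",300,130,420,230,6)
for i in range(3):
    capture("side"); s=ctrl.sense();print(s["ee_pos"],s["wrist_force"],s["clock"])
E
```

```text
[ 0.57061101 -0.12217588  0.04930318] [-0.20435179 -2.52062321  0.65728227] 15.65
[ 0.57061047 -0.12216372  0.04930632] [ 0.48119367 -1.1805542   1.07908252] 15.7
[ 0.57060117 -0.12217044  0.04930924] [ 0.4983643  -0.90173001  1.03076887] 15.75
```

View pics/s11.png

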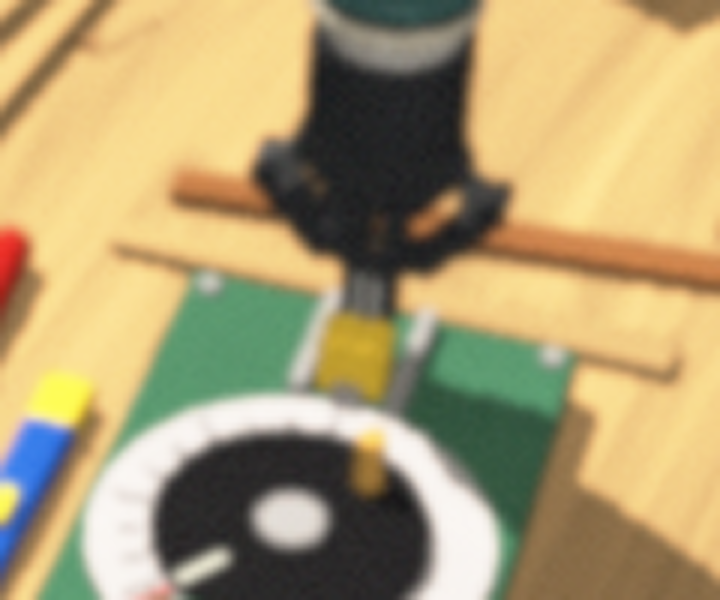

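play_rows(deltas=[[[0,0,0,0,0.3,0,255],[0,0,0,-0.1,0.6,0,255],[0,0,0,-0.1,0.8,0,255],[0,0,0,-0.1,1,0,255],[0,0,0,-0.1,1,0,255]]])

```text
clock: 16.17
ee_pos: [0.5705, -0.1212, 0.0493]
ee_rot: [0.649, 0.761, 0.0, 0.0]
wrist_force: [-0.0, -2.6, 1.6]
grip_width: 0.0001
```

play_rows(deltas=[[[0,0,0,0,0.3,0,255],[0,0,0,-0.1,0.6,0,255],[0,0,0,-0.1,0.8,0,255],[0,0,0,-0.1,1,0,255],[0,0,0,-0.1,1,0,255]]])

```text
clock: 16.58
ee_pos: [0.5704, -0.1208, 0.0493]
ee_rot: [0.649, 0.761, -0.0, 0.0]
wrist_force: [-0.1, -5.2, 1.3]
grip_width: -0.0004
```

Force has risen to 5 N and the fingers have stopped following, so the lock is on its stop. I back off and lift.

play_rows(deltas=[[[0,0,0,1,-5,0,255],[0,0,0,2,-14,0,255],[0,0,0,4,-25,0,255],[0,0,0,5,-30,20,255],[0,0,0,5,-30,50,255]]])

```text
clock: 17.0
ee_pos: [0.5732, -0.1511, 0.0969]
ee_rot: [0.65, 0.76, -0.001, -0.003]
wrist_force: [0.1, 0.6, -0.1]
grip_width: 0.0001
```

play_rows(deltas=[[[0,0,0,0,-10,30,255],[0,0,0,0,-30,65,255],[0,0,0,-10,-60,80,255],[0,0,0,-20,-90,80,255],[0,0,0,-25,-105,80,255]]])

```text
clock: 17.42
ee_pos: [0.5503, -0.2594, 0.1812]
ee_rot: [0.65, 0.76, -0.0, 0.002]
wrist_force: [0.2, -0.5, 0.1]
grip_width: -0.0004
```

play_rows(deltas=[[[0,0,0,0,0,0,255],[0,0,0,0,0,0,255],[0,0,0,0,0,0,255],[0,0,0,0,0,0,255],[0,0,0,0,0,0,255]]])

```text
clock: 17.83
ee_pos: [0.5504, -0.2541, 0.1789]
ee_rot: [0.649, 0.761, 0.0, -0.001]
wrist_force: [-0.8, -0.3, -0.0]
grip_width: 0.0004
```

```bash
python3 lk.py 12; python3 fine.py; python3 meas.py|head -1; python3 -c "
from h import *
c=capture('top'); cv2.imwrite('pics/full12.png',c['img'][:,:,::-1])"
```

```text
141
lock y: mean -113.0 max -103.2 min -122.8
[ 0.55044081 -0.25416191  0.17896547] [0.6039573  0.67542774 0.31530378] 17.8833
top red a 0.0811 b -0.94mm slope 0.3deg  b@66 by slope -1.02, radial -0.77
top idx a 0.0509 b 0.05mm slope 0.8deg  b@66 by slope 0.25, radial 0.06
side red a 0.0818 b -1.54mm slope 5.8deg  b@66 by slope -3.15, radial -1.25
side idx a 0.0509 b -0.99mm slope -0.0deg  b@66 by slope -1.00, radial -1.29
disc [0.5501 0.0121] cap [0.5513 0.0121] idx a 62.2 r 0.0492 n20 red a 61.2 r 0.0813 n24 stud a -118.6 r 0.0452 n33 [ 0.5297 -0.0276]
```

View pics/t12.png

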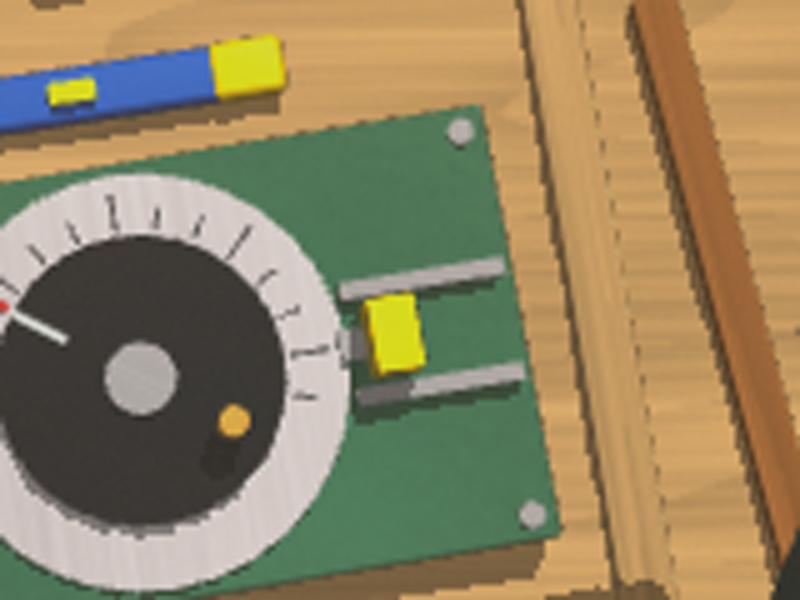

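View pics/full12.png

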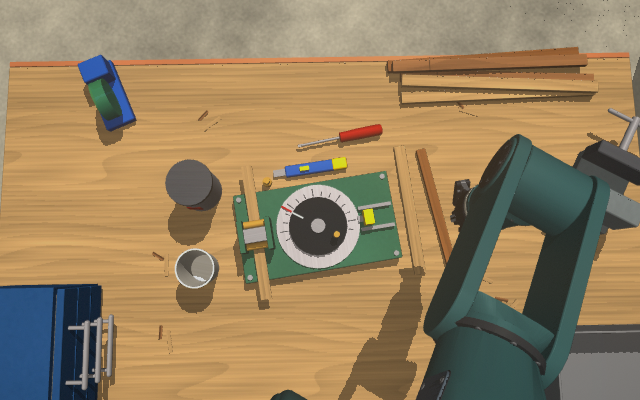

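The lock centre has moved from y = -138.0 to -113.0 mm (25 mm), the dial has not changed, the jig and bystanders are in place, and the arm is clear. Handing in.

```bash
python3 -c "
from rig import job
print(job.job_done())"
```

```text
the job is handed in; nothing more can be done
None
```

I pushed the stud counter-clockwise about 116° with shut fingers until the index stood on the red line. I then pushed the yellow lock home, moved clear and handed the job in at about 18 s.

- **Dial:** The first push ended slightly past the line. The side view put the index about 1 mm over and the top view about 2 mm (up to 2.6 mm in one estimate). I nudged it back about 1 mm from the other side of the stud.
- **Final alignment:** The two views still disagree slightly: the side view shows about 0 mm and the top view about 0.8 mm (up to 1.3 mm in one estimate). Both are inside the 3 mm limit, and pushing the lock did not change the reading.
- **Lock:** It moved 25.0 mm in the top view. The force rose to about 5 N against the stop, and wrist forces otherwise stayed around 1–3 N.
- **Surroundings:** In the last pictures the jig, the red line and the bystanders looked unmoved. The arm was about 130 mm beyond the lock with the fingertips about 180 mm above the table, touching nothing.

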